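# Knock the stuck gem jar out of its nest

### The arm

A 6-joint arm with a two-finger parallel gripper is mounted at the origin on the work surface. World frame = base frame: x ahead of the robot, y to its left, z up, the work surface at z = 0. Lengths are in m, angles in rad, forces in N, time in s.
With the tool pointing down it reaches from about 0.35 to 0.775 m from the base axis. Payload 7.3 kg.
Tool frame: the origin (TCP) lies at the very end of the fingers, on their centre line; the grasp point (between the pads) lies 19 mm behind it (robot.hold_point_z is the distance from the TCP to the grasp point, in m); z points along the fingers, y is the direction in which the jaws open and shut (so a half turn about z gives the same grasp; the last joint's range is limited). The gripper opens to 92 mm and grips with 3 to 60 N. Pads are 19 mm wide; open, the fingers measure 130 mm over their backs; the gripper's body (75 mm by 190 mm) begins 47 mm behind the grasp point.
Start: joints at [1.13, 0.342, 1.524, -0, 1.275, -0.146], TCP at [0.153, 0.502, 0.227] pointing down, gripper open.
Joint ranges: [-2.53, 2.53], [-0.77, 2.02], [0.04, 2.7], [-1, 4.14], [0.28, 2.66], [-3.11, 3.11]. Speed limits (rad/s): [2.57, 2.57, 3.14, 3.14, 3.14, 3.14].

### API

Orientations are given as [roll, pitch, yaw] about the fixed x, y, z axes, in that order (R = Rz(yaw) Ry(pitch) Rx(roll)).
In Python, from cell import monitor, viewer, robot gives the robot as it stands.
- The arm moves only by the tool move_arm, never from a script. Its argument "deltas" is a list of rows, each an object of numbers: "x", "y", "z": the shift along the tool's x, y, z in m; "wx", "wy", "wz": the turn, a rotation vector about the tool's x, y, z in degrees; "hand": the opening, from 0 (shut) to 1 (fully open). In form: [{"x": .., "y": .., "z": .., "wx": .., "wy": .., "wz": .., "hand": ..}, ...]. A call has 1 to 8 rows; each row is the pose to reach, as a shift and turn from the pose commanded when the call began, along the tool's axes at that moment; what a row does not reach only later rows make up. A row lasts 1/8 s, in which the tool goes at most 62.5 mm and 10.7 degrees, less where a joint would pass 70% of its speed; a pose out of reach is approached as far as the arm can. A call with a gripper value outside its range is refused whole. The fingers move at their own pace and stop on an object; "grip_force" is the grip in N (left out, the last holds). Time passes only in rows, so rows that repeat a pose let the fingers close. It gives the time, the measured TCP pose, the force and the opening at its end, in the units of the state.
- monitor.observe(): the state, without advancing time (a new reading comes with each control period).
- viewer.read_camera(name): name is "scene" or "top" or "wrist"; returns the picture (480x640x3 uint8, red, green, blue); there is no depth.
- viewer.camera_params(name): a dict with "camera_matrix" (3x3 intrinsics, pixels), "R" (3x3) and "t" (3): a world point X has camera coordinates R X + t. Camera axes: x right, y down, z forward; pixel columns grow to the right and rows downward; lengths in m; the calibration is good to about 2 mm. The wrist camera is an equidistant fisheye: a pixel r from the principal point sees the ray r / f radians off the axis. A picture is of the moment at which its call begins: read the wrist's pose just before it. camera_params takes no time and is no camera call; for the wrist camera it gives the pose at the moment of the call.
- robot.hand_in(): hands the job in, once; it reports no verdict.
The state is a dict: "time": time; "qpos": joint angles; "qvel": joint speeds; "joint_efforts": joint torques, N m; "tool_pos": TCP position; "tool_rot": TCP orientation; "contact_force": force on the tool from outside, world axes, zero at the start; "torque": the same for the moment, N m; "opening": finger opening in m.
Only numpy, scipy, OpenCV 4.12 (cv2) and the standard library are available. Lean on these libraries where they do the work, as an engineer would, in place of code of your own. Each camera call takes 0.05 s, during which the arm holds its last target. There are 200 camera calls.

### The job

The round gem jar is stuck flush in its aluminium nest. Lift the bar handle of that nest right up so that its knockout rod pushes the jar up out of the pocket (the handle stays up by itself), then take the jar and set it down upright in the empty white tray, lowering it to the tray's floor before letting go. Leave the square gem box where it is in the other nest.

Things in the scene. Friction and masses are not known exactly. Their poses are not given: they have to be found in the camera images.
- jar_center (a point): Centre (half-way up) of the loose round white gem jar, 44 mm across, 30 mm tall, 70 g, z axis up. It starts in the round pocket (47 mm wide, 32 mm deep, centred) of a fixed aluminium block, 90 x 90 mm, 86 mm high; jar centre 69 mm above the counter, top 2 mm below the block's top, so it cannot be gripped. With the rod fully up it stands 26 mm higher: its top 24 mm clear the block.
- round_grip (a point): Centre of the round nest's handle: dark steel bar 60 mm long (y axis), 14 wide, 16 tall, on a 10 x 14 mm post; 105 mm above the counter when down, 98 mm from the pocket's centre, on the nest's side roughly facing the robot. x points level to the pocket's centre. Slides straight up only, 26 mm, with the rod; starts down; needs about 9 N; stays where left.
- tray: White plastic tray, fixed, 138 x 138 mm outside and 22 mm high, walls and floor 4 mm thick, empty. Origin at the centre of its underside, on the counter; x and y along its sides, z up.
- gembox_center (a point): Centre of the square white gem box, 40 x 40 x 30 mm, that sits in the square pocket of a second nest with the same kind of block, rod and handle (its handle likewise 98 mm from the pocket's centre, roughly towards the robot). To be left where it is.

How it is judged:
By the outcome, as a careful person would: the job done as asked, in the order asked, and still so for the second after the job is handed in, with the robot touching nothing.
It also fails if it takes over 51 s, if anything falls off the work surface, if the arm or the gripper's body presses on something with over 40 N, if the wrist force passes 120 N, or if a joint passes its speed limit or range.

## Working session

There is one attempt and no reset: what is moved stays moved. The work goes in short steps, Python scripts to look and compute and a tool call to move; the robot and the scene stay as the last step left them, time stands still between calls to the robot, and variables do not carry over. Pictures are saved under pics/ and viewed, about 8 in all and at most 12, crops included, and the job is handed in when it is done.

Besides the shell and the picture viewer there is one more tool, called after ">>>" in YAML: its name, and indented under it one key for each argument. move_arm: Moves the arm, as the interface text tells. Its arguments: {"type":"object","properties":{"deltas":{"type":"array","items":{"type":"object","properties":{"x":{"type":"number"},"y":{"type":"number"},"z":{"type":"number"},"wx":{"type":"number"},"wy":{"type":"number"},"wz":{"type":"number"},"hand":{"type":"number"}}}},"grip_force":{"type":"number"}},"required":["deltas"]}

```bash
mkdir -p pics; python3 - <<'E'
from cell import monitor, viewer, robot
import cv2,numpy as np
s=monitor.observe();print(s)
for n in("top","scene"):
    im=viewer.read_camera(n);cv2.imwrite(f"pics/{n}0.png",im[:,:,::-1]);print(n,viewer.camera_params(n))
E
```

```text
{'time': 0.0, 'qpos': array([ 1.12999523e+00,  3.42748260e-01,  1.52501396e+00, -6.09028913e-06,
        1.27539605e+00, -1.46015474e-01]), 'qvel': array([ 0.00054975,  0.00022508, -0.00063556, -0.00071449, -0.00014734,
       -0.00070079]), 'joint_efforts': array([-2.21997420e-04, -4.31237698e+01, -2.44223481e+01,  7.17388233e-02,
        5.60841768e-02, -1.70287094e-04]), 'tool_pos': array([0.15234413, 0.50198671, 0.22603278]), 'tool_rot': array([-3.14004286e+00, -2.22029891e-04,  2.84680863e+00]), 'contact_force': array([-0.57276843,  1.06361899,  0.19226195]), 'torque': array([ 0.04031291,  0.01285026, -0.00515689]), 'opening': 0.09165229535855869}
top {'camera_matrix': array([[445.21965238,   0.        , 317.55494779],
       [  0.        , 445.21965238, 241.79357611],
       [  0.        ,   0.        ,   1.        ]]), 'R': array([[ 0.03365235, -0.99942942,  0.00289161],
       [-0.97568708, -0.03347958, -0.21659602],
       [ 0.21656924,  0.00446766, -0.97625704]]), 't': array([-0.02393491,  0.54128864,  0.75461652])}
scene {'camera_matrix': array([[490.11607961,   0.        , 321.56541064],
       [  0.        , 490.11607961, 230.31268392],
       [  0.        ,   0.        ,   1.        ]]), 'R': array([[-0.38424036,  0.92321247,  0.00617134],
       [ 0.59488203,  0.25269026, -0.7630616 ],
       [-0.70602742, -0.28952785, -0.6462963 ]]), 't': array([ 0.19678702, -0.26004391,  1.3854381 ])}
```

View pics/top0.png

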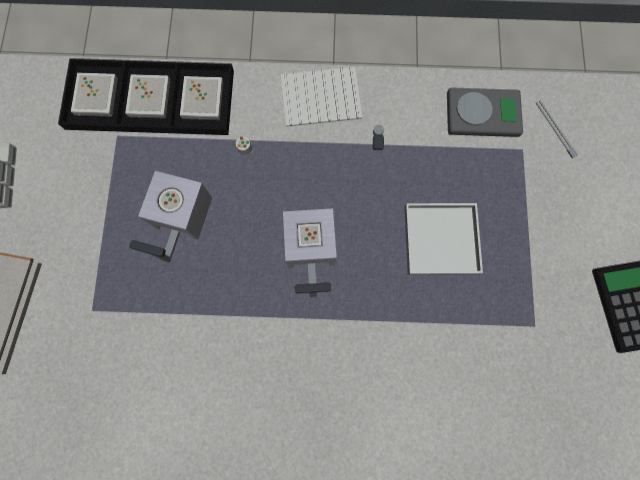

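View pics/scene0.png

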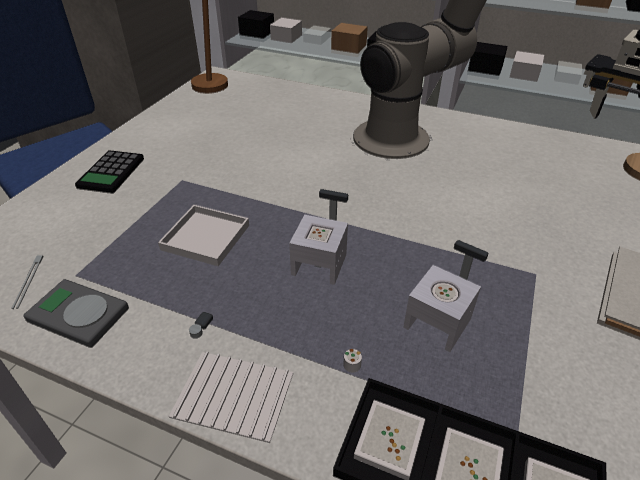

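The top view shows the round nest with the jar at about (171,200) and its handle at (147,248). The square nest is at (310,235) and the tray at (443,239). The scene view shows the jar at (446,292), its bar at (471,251) and the tray at about (205,233).

```bash
cat > h.py <<'E'
from cell import monitor, viewer, robot
import cv2,numpy as np
from scipy.spatial.transform import Rotation as Ro
P={n:viewer.camera_params(n) for n in("top","scene")}
def onplane(n,uv,z):
    p=P[n];C=-p["R"].T@p["t"];d=p["R"].T@np.linalg.inv(p["camera_matrix"])@np.array([uv[0],uv[1],1.])
    return C+d*(z-C[2])/d[2]
def blob(im,box,f):
    x0,y0,x1,y1=box;c=im[y0:y1,x0:x1].astype(int)
    m=f(c).astype(np.uint8);k,l,s,ce=cv2.connectedComponentsWithStats(m)
    i=1+np.argmax(s[1:,4]);ys,xs=np.where(l==i)
    pts=np.stack([xs+x0,ys+y0],1).astype(np.float32);return pts
E
python3 - <<'E'
from h import *
ims={n:cv2.imread(f"pics/{n}0.png") for n in P}
dark=lambda c:c.max(2)<62
for n,b in(("top",(125,232,170,262)),("scene",(448,234,495,266))):
    p=blob(ims[n],b,dark);r=cv2.minAreaRect(p);print(n,"bar",len(p),r)
    bp=cv2.boxPoints(r);print(onplane(n,p.mean(0),.106),[onplane(n,q,.106)[:2].round(3) for q in bp])
# jar: cream disk inside lilac block top: redness
for n,b in(("top",(150,182,192,220)),("scene",(425,277,468,308))):
    c=ims[n]
    lil=lambda c:(c[:,:,0]-c[:,:,2]<8)&(c.max(2)>150)
    p=blob(c,b,lil);h=cv2.convexHull(p);e=cv2.fitEllipse(h);print(n,"jar",len(p),e,onplane(n,e[0],.084))
    q=onplane(n,e[0],.084)
for n,b in(("top",(395,195,495,285)),("scene",(150,195,260,270))):
    p=blob(ims[n],b,lambda c:(c.min(2)>150)if n=="top" else (c.min(2)>95))
    r=cv2.minAreaRect(p);print(n,"tray",len(p),r[0],[onplane(n,q,.022)[:2].round(3) for q in cv2.boxPoints(r)],onplane(n,r[0],.022 if n=="top" else .01))
v=[cv2.resize(ims["top"][170:270,115:225],None,fx=4,fy=4,interpolation=2),cv2.resize(ims["scene"][225:325,395:505],None,fx=4,fy=4,interpolation=2)]
cv2.imwrite("pics/c1.png",cv2.hconcat(v)[:, :880][:, 0:880]); cv2.imwrite("pics/c1.png",cv2.resize(cv2.hconcat(v),(800,364)))
E
```

```text
top bar 113 ((151.56166076660156, 249.8356170654297), (40.496238708496094, 10.29962158203125), 20.556047439575195)
[0.4997799  0.26572422 0.106     ] [array([0.51 , 0.314]), array([0.527, 0.31 ]), array([0.505, 0.242]), array([0.488, 0.246])]
scene bar 427 ((468.0689392089844, 255.82757568359375), (34.91072463989258, 21.540658950805664), 21.801406860351562)
[0.51799389 0.28657126 0.106     ] [array([0.55 , 0.254]), array([0.492, 0.257]), array([0.504, 0.316]), array([0.561, 0.311])]
top jar 315 ((170.3255615234375, 199.68435668945312), (21.621091842651367, 23.454504013061523), 62.965614318847656) [0.60512482 0.26297298 0.084     ]
scene jar 1008 ((445.97723388671875, 291.68310546875), (35.672821044921875, 59.18770980834961), 98.79707336425781) [0.60596441 0.26570621 0.084     ]
top tray 4519 (444.5, 237.5) [array([ 0.498, -0.176]), array([ 0.634, -0.177]), array([ 0.639, -0.324]), array([ 0.502, -0.318])] [ 0.56687446 -0.24866354  0.022     ]
scene tray 2330 (203.05767822265625, 229.78846740722656) [array([ 0.64 , -0.312]), array([ 0.496, -0.385]), array([ 0.494, -0.182]), array([ 0.632, -0.133])] [ 0.55791421 -0.25862615  0.01      ]
```

View pics/c1.png

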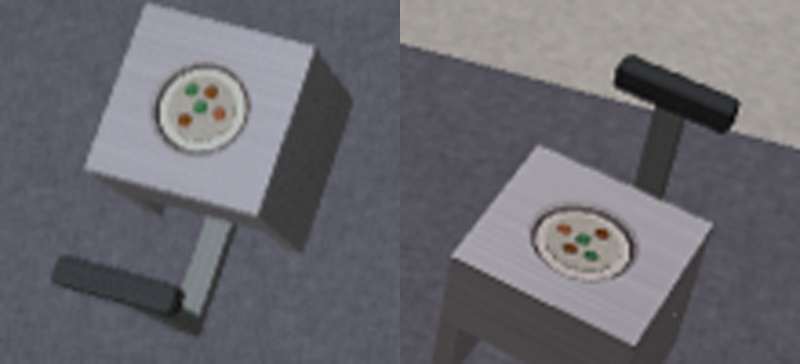

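```bash
python3 - <<'E'
from h import *
j=np.array([.6055,.2645])
for n,c,e in(("top",(147.2,247.8),((130.1,244.3),(165,252.5))),("scene",(470.9,250.6),((454,244),(487,258)))):
    b=onplane(n,c,.108);d=j-b[:2];print(n,b,np.linalg.norm(d),np.degrees(np.arctan2(d[1],d[0])))
    E=[onplane(n,q,.108) for q in e];w=E[1]-E[0];print(np.linalg.norm(w),np.degrees(np.arctan2(w[1],w[0])))
s=monitor.observe();print(viewer.camera_params("wrist"))
E
```

```text
top [0.51050275 0.28490684 0.108     ] 0.09716437830970291 -12.123753357891415
0.0624053573497705 -101.2896055744843
scene [0.5142169  0.28709393 0.108     ] 0.09403770781656592 -13.902157841567897
0.061883473219573444 76.74727870900853
{'camera_matrix': array([[371.64829954,   0.        , 325.82808554],
       [  0.        , 371.64829954, 238.53165554],
       [  0.        ,   0.        ,   1.        ]]), 'R': array([[ 0.29134514,  0.9566147 , -0.00251518],
       [ 0.92286041, -0.28037074,  0.26404716],
       [ 0.25188621, -0.07925002, -0.96450649]]), 't': array([-0.52391153, -0.03188451,  0.38885296])}
```

>>> move_arm:
  deltas:
    - {"x": -0.05,"y": -0.013,"z": 0.004,"wz": 10.7,"hand": 0.5}
    - {"x": -0.1,"y": -0.025,"z": 0.008,"wz": 21.4,"hand": 0.5}
    - {"x": -0.152,"y": -0.038,"z": 0.012,"wz": 32.1,"hand": 0.5}
    - {"x": -0.203,"y": -0.051,"z": 0.016,"wz": 42.8,"hand": 0.5}
    - {"x": -0.254,"y": -0.064,"z": 0.02,"wz": 53.5,"hand": 0.5}
    - {"x": -0.305,"y": -0.077,"z": 0.024,"wz": 64.2,"hand": 0.5}
    - {"x": -0.356,"y": -0.09,"z": 0.028,"wz": 74.9,"hand": 0.5}
    - {"x": -0.406,"y": -0.102,"z": 0.03,"wz": 85.6,"hand": 0.5}

```text
schema error: expected keys x, y, z, wx, wy, wz, hand
```

>>> move_arm:
  deltas:
    - {"hand": 0.5}
    - {"hand": 0.5}

```text
schema error: expected keys x, y, z, wx, wy, wz, hand
```

```bash
cat >> h.py <<'E'
def wproj(p,X):
    c=p["R"]@np.asarray(X)+p["t"];K=p["camera_matrix"];th=np.arctan2(np.hypot(*c[:2]),c[2]);u=c[:2]/np.hypot(*c[:2])*th
    return np.array([K[0,2]+K[0,0]*u[0],K[1,2]+K[1,1]*u[1]])
def wplane(p,uv,z):
    K=p["camera_matrix"];d=np.array([(uv[0]-K[0,2])/K[0,0],(uv[1]-K[1,2])/K[1,1]]);r=np.hypot(*d)
    v=p["R"].T@np.array([*(d/r*np.sin(r)),np.cos(r)]);C=-p["R"].T@p["t"];return C+v*(z-C[2])/v[2]
E
python3 - <<'E'
from h import *
p=viewer.camera_params("wrist");s=monitor.observe();print(s["tool_pos"],s["tool_rot"],s["qpos"],s["opening"])
im=viewer.read_camera("wrist")[:,:,::-1].copy();cv2.imwrite("pics/w1.png",im)
print(repr(p))
for X in((.511,.286,.113),(.6055,.2645,.084),tuple(s["tool_pos"])):
    u=wproj(p,X);print(u);cv2.drawMarker(im,tuple(int(a) for a in u),(0,0,255),0,12)
cv2.imwrite("pics/w1m.png",im)
E
```

```text
[0.15236243 0.50203654 0.22613556] [-3.14026474e+00 -1.91030261e-04  2.84677640e+00] [ 1.13000326e+00  3.42633216e-01  1.52489054e+00 -4.34747266e-06
  1.27541048e+00 -1.45975673e-01] 0.09171793510535578
{'camera_matrix': array([[371.64829954,   0.        , 325.82808554],
       [  0.        , 371.64829954, 238.53165554],
       [  0.        ,   0.        ,   1.        ]]), 'R': array([[ 0.29134514,  0.9566147 , -0.00251518],
       [ 0.92286041, -0.28037074,  0.26404716],
       [ 0.25188621, -0.07925002, -0.96450649]]), 't': array([-0.52391153, -0.03188451,  0.38885296])}
[250.07445826 528.47121807]
[265.22702825 542.48779802]
[326.18766696 298.7472159 ]
```

View pics/w1m.png

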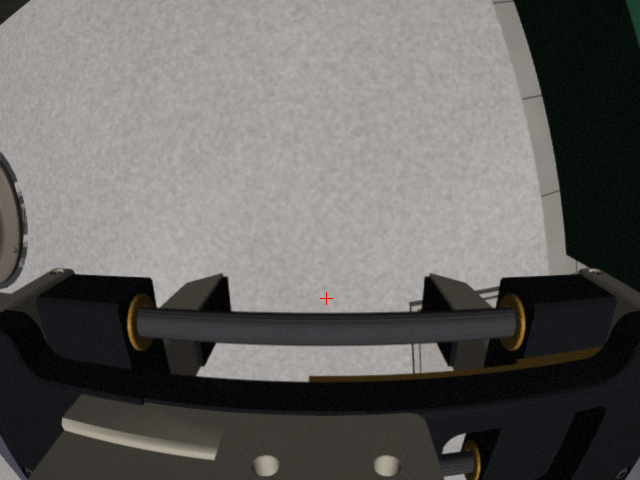

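The moves were refused because every key is required, so this picture only shows the start pose: empty counter between the fingers, with the TCP mark at (326,299). I'll resend with full rows.

>>> move_arm:
  deltas:
    - {"x": -0.05,"y": -0.013,"z": 0.004,"wx": 0,"wy": 0,"wz": 10.7,"hand": 0.5}
    - {"x": -0.1,"y": -0.025,"z": 0.008,"wx": 0,"wy": 0,"wz": 21.4,"hand": 0.5}
    - {"x": -0.152,"y": -0.038,"z": 0.012,"wx": 0,"wy": 0,"wz": 32.1,"hand": 0.5}
    - {"x": -0.203,"y": -0.051,"z": 0.016,"wx": 0,"wy": 0,"wz": 42.8,"hand": 0.5}
    - {"x": -0.254,"y": -0.064,"z": 0.02,"wx": 0,"wy": 0,"wz": 53.5,"hand": 0.5}
    - {"x": -0.305,"y": -0.077,"z": 0.024,"wx": 0,"wy": 0,"wz": 64.2,"hand": 0.5}
    - {"x": -0.356,"y": -0.09,"z": 0.028,"wx": 0,"wy": 0,"wz": 74.9,"hand": 0.5}
    - {"x": -0.406,"y": -0.102,"z": 0.03,"wx": 0,"wy": 0,"wz": 85.6,"hand": 0.5}

```text
time: 1.15
tool_pos: [0.5126, 0.2856, 0.1962]
tool_rot: [-3.141, 0.0, 1.346]
contact_force: [-0.6, 0.4, -0.6]
opening: 0.0462
```

>>> move_arm:
  deltas:
    - {"x": 0,"y": 0,"z": 0,"wx": 0,"wy": 0,"wz": 0,"hand": 0.5}
    - {"x": 0,"y": 0,"z": 0,"wx": 0,"wy": 0,"wz": 0,"hand": 0.5}

```text
time: 1.4
tool_pos: [0.5108, 0.2869, 0.1963]
tool_rot: [-3.14, 0.0, 1.354]
contact_force: [-0.5, 0.6, -0.1]
opening: 0.0457
```

```bash
python3 - <<'E'
from h import *
p=viewer.camera_params("wrist");s=monitor.observe();print(s["tool_pos"],s["tool_rot"],s["qpos"],s["opening"])
im=viewer.read_camera("wrist")[:,:,::-1].copy();cv2.imwrite("pics/w2.png",im)
print(repr(p))
for X in((.511,.286,.113),(.6055,.2645,.084),tuple(s["tool_pos"])):
    u=wproj(p,X);print(u);cv2.drawMarker(im,tuple(int(a) for a in u),(0,0,255),0,12)
cv2.imwrite("pics/w2m.png",im)
E
```

```text
[0.51079281 0.28685535 0.19626936] [-3.14027375e+00  3.25853091e-04  1.35373548e+00] [3.80651718e-01 4.78160880e-01 1.39657495e+00 4.95376633e-04
 1.26813048e+00 5.97564819e-01] 0.04568976191711487
{'camera_matrix': array([[371.64829954,   0.        , 325.82808554],
       [  0.        , 371.64829954, 238.53165554],
       [  0.        ,   0.        ,   1.        ]]), 'R': array([[ 0.97634694, -0.21620513, -0.00141559],
       [-0.2080681 , -0.94134096,  0.26567813],
       [-0.05877353, -0.25909949, -0.96406075]]), 't': array([-0.43589101,  0.35131002,  0.46283168])}
[327.35698622 247.13886829]
[451.87599585 236.8040453 ]
[326.96570089 297.62978432]
```

View pics/w2m.png

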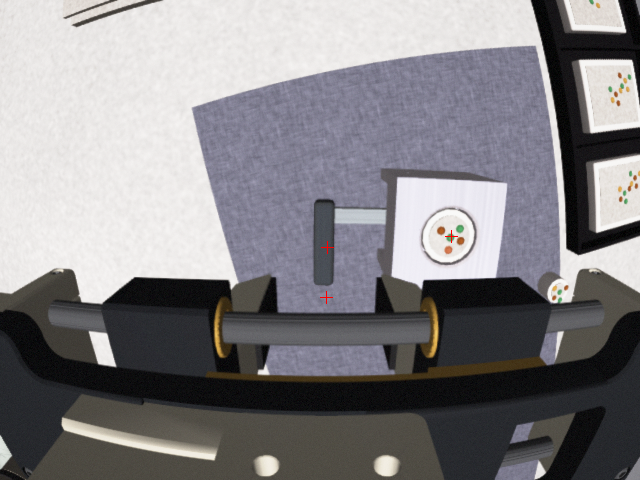

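The bar is at (324,242), 3–5 px (about 2 mm) from its mark, and square to the jaws. The jar is at (449,236), close to its mark. I'll descend and grip.

>>> move_arm:
  deltas:
    - {"x": 0.002,"y": -0.0015,"z": 0.03,"wx": 0,"wy": 0,"wz": 0,"hand": 0.5}
    - {"x": 0.002,"y": -0.0015,"z": 0.06,"wx": 0,"wy": 0,"wz": 0,"hand": 0.5}
    - {"x": 0.002,"y": -0.0015,"z": 0.085,"wx": 0,"wy": 0,"wz": 0,"hand": 0.5}
    - {"x": 0.002,"y": -0.0015,"z": 0.1,"wx": 0,"wy": 0,"wz": 0,"hand": 0.5}
    - {"x": 0.002,"y": -0.0015,"z": 0.11,"wx": 0,"wy": 0,"wz": 0,"hand": 0.5}
    - {"x": 0.002,"y": -0.0015,"z": 0.11,"wx": 0,"wy": 0,"wz": 0,"hand": 0.5}

```text
time: 2.2
tool_pos: [0.51, 0.2893, 0.0866]
tool_rot: [-3.141, 0.0, 1.353]
contact_force: [0.1, 0.2, 0.9]
opening: 0.0462
```

>>> move_arm:
  deltas:
    - {"x": 0,"y": 0,"z": 0,"wx": 0,"wy": 0,"wz": 0,"hand": 0.1}
    - {"x": 0,"y": 0,"z": 0,"wx": 0,"wy": 0,"wz": 0,"hand": 0.1}
    - {"x": 0,"y": 0,"z": 0,"wx": 0,"wy": 0,"wz": 0,"hand": 0.0}
    - {"x": 0,"y": 0,"z": 0,"wx": 0,"wy": 0,"wz": 0,"hand": 0.0}
    - {"x": 0,"y": 0,"z": 0,"wx": 0,"wy": 0,"wz": 0,"hand": 0.0}
  grip_force: 40

```text
time: 2.82
tool_pos: [0.5096, 0.2893, 0.087]
tool_rot: [-3.14, -0.0, 1.352]
contact_force: [-5.6, 0.9, 5.7]
opening: 0.0135
```

>>> move_arm:
  deltas:
    - {"x": 0,"y": 0,"z": -0.004,"wx": 0,"wy": 0,"wz": 0,"hand": 0}
    - {"x": 0,"y": 0,"z": -0.008,"wx": 0,"wy": 0,"wz": 0,"hand": 0}
    - {"x": 0,"y": 0,"z": -0.012,"wx": 0,"wy": 0,"wz": 0,"hand": 0}
    - {"x": 0,"y": 0,"z": -0.016,"wx": 0,"wy": 0,"wz": 0,"hand": 0}
    - {"x": 0,"y": 0,"z": -0.02,"wx": 0,"wy": 0,"wz": 0,"hand": 0}
    - {"x": 0,"y": 0,"z": -0.023,"wx": 0,"wy": 0,"wz": 0,"hand": 0}
    - {"x": 0,"y": 0,"z": -0.025,"wx": 0,"wy": 0,"wz": 0,"hand": 0}
    - {"x": 0,"y": 0,"z": -0.025,"wx": 0,"wy": 0,"wz": 0,"hand": 0}

```text
time: 3.82
tool_pos: [0.5096, 0.2892, 0.1117]
tool_rot: [-3.14, 0.0, 1.353]
contact_force: [-3.8, 4.1, -6.3]
opening: 0.0135
```

>>> move_arm:
  deltas:
    - {"x": 0,"y": 0,"z": -0.001,"wx": 0,"wy": 0,"wz": 0,"hand": 0}
    - {"x": 0,"y": 0,"z": -0.002,"wx": 0,"wy": 0,"wz": 0,"hand": 0}
    - {"x": 0,"y": 0,"z": -0.002,"wx": 0,"wy": 0,"wz": 0,"hand": 0}

```text
time: 4.2
tool_pos: [0.5096, 0.2892, 0.1131]
tool_rot: [-3.14, 0.0, 1.353]
contact_force: [-2.8, 4.0, -9.3]
opening: 0.0139
```

>>> move_arm:
  deltas:
    - {"x": 0,"y": 0,"z": -0.001,"wx": 0,"wy": 0,"wz": 0,"hand": 0}
    - {"x": 0,"y": 0,"z": -0.002,"wx": 0,"wy": 0,"wz": 0,"hand": 0}
    - {"x": 0,"y": 0,"z": -0.002,"wx": 0,"wy": 0,"wz": 0,"hand": 0}

```text
time: 4.58
tool_pos: [0.5096, 0.2892, 0.1132]
tool_rot: [-3.139, 0.001, 1.353]
contact_force: [1.7, 7.0, -22.1]
opening: 0.0137
```

>>> move_arm:
  deltas:
    - {"x": 0,"y": 0,"z": 0.002,"wx": 0,"wy": 0,"wz": 0,"hand": 0}
    - {"x": 0,"y": 0,"z": 0.002,"wx": 0,"wy": 0,"wz": 0,"hand": 0.45}
    - {"x": 0,"y": 0,"z": 0.002,"wx": 0,"wy": 0,"wz": 0,"hand": 0.45}
    - {"x": 0,"y": 0,"z": 0.002,"wx": 0,"wy": 0,"wz": 0,"hand": 0.45}
    - {"x": 0,"y": 0,"z": 0.002,"wx": 0,"wy": 0,"wz": 0,"hand": 0.45}

```text
time: 5.2
tool_pos: [0.5107, 0.289, 0.1142]
tool_rot: [3.141, -0.0, 1.353]
contact_force: [-0.7, 0.2, 0.3]
opening: 0.0411
```

>>> move_arm:
  deltas:
    - {"x": 0,"y": 0,"z": -0.03,"wx": 0,"wy": 0,"wz": 0,"hand": 0.5}
    - {"x": 0,"y": 0,"z": -0.07,"wx": 0,"wy": 0,"wz": 0,"hand": 0.5}
    - {"x": -0.002,"y": 0.03,"z": -0.09,"wx": 0,"wy": 0,"wz": 0,"hand": 0.7}
    - {"x": -0.003,"y": 0.065,"z": -0.09,"wx": 0,"wy": 0,"wz": 0,"hand": 0.9}
    - {"x": -0.004,"y": 0.098,"z": -0.09,"wx": 0,"wy": 0,"wz": 0,"hand": 0.9}
    - {"x": -0.004,"y": 0.098,"z": -0.09,"wx": 0,"wy": 0,"wz": 0,"hand": 0.9}
    - {"x": -0.004,"y": 0.098,"z": -0.09,"wx": 0,"wy": 0,"wz": 0,"hand": 0.9}

```text
time: 6.08
tool_pos: [0.6045, 0.2641, 0.2035]
tool_rot: [-3.141, 0.0, 1.353]
contact_force: [-0.6, 0.7, -0.0]
opening: 0.0823
```

```bash
python3 - <<'E'
from h import *
p=viewer.camera_params("wrist");s=monitor.observe();print(s["tool_pos"],s["tool_rot"],s["opening"])
im=viewer.read_camera("wrist")[:,:,::-1].copy();cv2.imwrite("pics/w3.png",im)
sc=viewer.read_camera("scene")[:,:,::-1].copy();cv2.imwrite("pics/s3.png",sc)
b=(255,150,400,300)
f=lambda c:(c[:,:,0]-c[:,:,2]<8)&(c.min(2)>120)
pts=blob(im,b,f);h=cv2.convexHull(pts);e=cv2.fitEllipse(h);print(len(pts),e,wplane(p,e[0],.110))
ell=cv2.ellipse(im,e,(0,0,255),1)
cv2.drawMarker(im,tuple(int(a) for a in wproj(p,(.6055,.2645,.11))),(255,0,0),0,10)
cv2.imwrite("pics/w3m.png",cv2.hconcat([cv2.resize(im[100:360,160:480],(400,325)),cv2.resize(sc[180:342,380:580],(400,325))]))
E
```

```text
[0.6044936  0.26407322 0.20346875] [-3.14063587e+00  2.31372078e-04  1.35280126e+00] 0.08231312257957318
12445 ((327.8232421875, 228.49559020996094), (144.31716918945312, 153.3017578125), 96.43250274658203) [0.60733575 0.2733123  0.11      ]
```

View pics/w3m.png

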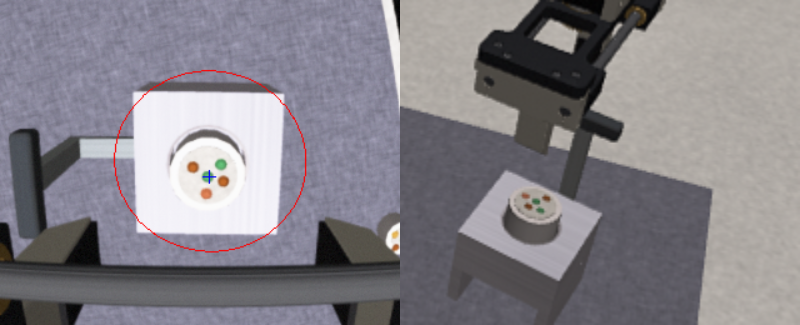

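The jar is up and upright, clear of the block, with its disc centre near (326,238) in full-picture pixels, about 1.5 mm from the estimate. The handle is staying up. The ellipse fit caught the block as well, so I'm ignoring it. Next I'll grip the jar.

>>> move_arm:
  deltas:
    - {"x": 0.002,"y": 0,"z": 0.03,"wx": 0,"wy": 0,"wz": 0,"hand": 0.85}
    - {"x": 0.002,"y": 0,"z": 0.06,"wx": 0,"wy": 0,"wz": 0,"hand": 0.85}
    - {"x": 0.002,"y": 0,"z": 0.085,"wx": 0,"wy": 0,"wz": 0,"hand": 0.85}
    - {"x": 0.002,"y": 0,"z": 0.103,"wx": 0,"wy": 0,"wz": 0,"hand": 0.85}
    - {"x": 0.002,"y": 0,"z": 0.113,"wx": 0,"wy": 0,"wz": 0,"hand": 0.85}
    - {"x": 0.002,"y": 0,"z": 0.113,"wx": 0,"wy": 0,"wz": 0,"hand": 0.85}

```text
time: 6.92
tool_pos: [0.6054, 0.266, 0.0906]
tool_rot: [-3.141, 0.0, 1.353]
contact_force: [0.5, -0.5, 0.7]
opening: 0.078
```

>>> move_arm:
  deltas:
    - {"x": 0,"y": 0,"z": 0,"wx": 0,"wy": 0,"wz": 0,"hand": 0.6}
    - {"x": 0,"y": 0,"z": 0,"wx": 0,"wy": 0,"wz": 0,"hand": 0.5}
    - {"x": 0,"y": 0,"z": 0,"wx": 0,"wy": 0,"wz": 0,"hand": 0.4}
    - {"x": 0,"y": 0,"z": 0,"wx": 0,"wy": 0,"wz": 0,"hand": 0.3}
    - {"x": 0,"y": 0,"z": 0,"wx": 0,"wy": 0,"wz": 0,"hand": 0.3}
  grip_force: 15

```text
time: 7.55
tool_pos: [0.6057, 0.266, 0.091]
tool_rot: [3.141, -0.0, 1.353]
contact_force: [-0.0, 0.5, 0.6]
opening: 0.0434
```

>>> move_arm:
  deltas:
    - {"x": 0,"y": 0,"z": -0.015,"wx": 0,"wy": 0,"wz": 0,"hand": 0.3}
    - {"x": 0,"y": 0,"z": -0.05,"wx": 0,"wy": 0,"wz": 0,"hand": 0.3}
    - {"x": 0,"y": 0,"z": -0.09,"wx": 0,"wy": 0,"wz": 0,"hand": 0.3}
    - {"x": -0.02,"y": 0.003,"z": -0.11,"wx": 0,"wy": 0,"wz": 0,"hand": 0.3}
    - {"x": -0.06,"y": 0.009,"z": -0.11,"wx": 0,"wy": 0,"wz": -2,"hand": 0.3}
    - {"x": -0.11,"y": 0.016,"z": -0.11,"wx": 0,"wy": 0,"wz": -4,"hand": 0.3}
    - {"x": -0.16,"y": 0.023,"z": -0.11,"wx": 0,"wy": 0,"wz": -6,"hand": 0.3}
    - {"x": -0.21,"y": 0.03,"z": -0.11,"wx": 0,"wy": 0,"wz": -8,"hand": 0.3}

```text
time: 8.55
tool_pos: [0.5884, 0.0516, 0.2005]
tool_rot: [-3.141, 0.0, 1.493]
contact_force: [0.2, -0.1, -0.7]
opening: 0.0434
```

>>> move_arm:
  deltas:
    - {"x": -0.05,"y": 0,"z": 0,"wx": 0,"wy": 0,"wz": -1.5,"hand": 0.3}
    - {"x": -0.1,"y": 0,"z": 0,"wx": 0,"wy": 0,"wz": -3,"hand": 0.3}
    - {"x": -0.15,"y": 0,"z": 0,"wx": 0,"wy": 0,"wz": -4.5,"hand": 0.3}
    - {"x": -0.2,"y": 0,"z": 0,"wx": 0,"wy": 0,"wz": -4.5,"hand": 0.3}
    - {"x": -0.25,"y": 0,"z": 0,"wx": 0,"wy": 0,"wz": -4.5,"hand": 0.3}
    - {"x": -0.285,"y": 0.001,"z": 0,"wx": 0,"wy": 0,"wz": -4.5,"hand": 0.3}
    - {"x": -0.3,"y": 0.001,"z": 0,"wx": 0,"wy": 0,"wz": -4.5,"hand": 0.3}
    - {"x": -0.3,"y": 0.001,"z": 0,"wx": 0,"wy": 0,"wz": -4.5,"hand": 0.3}

```text
time: 9.55
tool_pos: [0.5663, -0.2453, 0.2004]
tool_rot: [-3.141, -0.001, 1.569]
contact_force: [-0.2, -0.0, -1.0]
opening: 0.0436
```

```bash
python3 - <<'E'
from h import *
p=viewer.camera_params("wrist");s=monitor.observe();print(s["tool_pos"],s["tool_rot"],s["opening"])
im=viewer.read_camera("wrist")[:,:,::-1].copy();cv2.imwrite("pics/w4.png",im)
t=np.array([.567,-.247])
for dx in(-.069,.069):
  for dy in(-.069,.069):
    cv2.drawMarker(im,tuple(int(a) for a in wproj(p,(t[0]+dx,t[1]+dy,.022))),(0,0,255),0,12)
cv2.imwrite("pics/w4m.png",im)
E
```

```text
[ 0.56625373 -0.24530526  0.20038228] [-3.14091962e+00 -6.79562374e-04  1.56936150e+00] 0.043641885253757375
```

View pics/w4m.png

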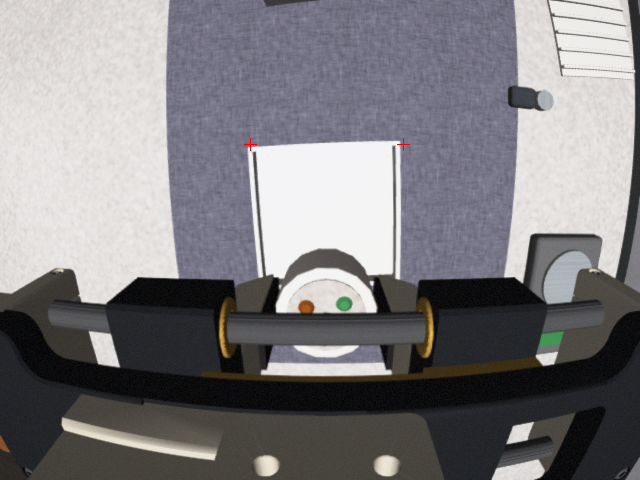

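The tray's far corners, near (250,144) and (402,144), match the prediction within about 2 mm. The jar is held upright over the tray, so I'll lower it.

>>> move_arm:
  deltas:
    - {"x": 0,"y": 0,"z": 0.03,"wx": 0,"wy": 0,"wz": 0,"hand": 0.3}
    - {"x": 0,"y": 0,"z": 0.07,"wx": 0,"wy": 0,"wz": 0,"hand": 0.3}
    - {"x": 0,"y": 0,"z": 0.11,"wx": 0,"wy": 0,"wz": 0,"hand": 0.3}
    - {"x": 0,"y": 0,"z": 0.14,"wx": 0,"wy": 0,"wz": 0,"hand": 0.3}
    - {"x": 0,"y": 0,"z": 0.16,"wx": 0,"wy": 0,"wz": 0,"hand": 0.3}
    - {"x": 0,"y": 0,"z": 0.172,"wx": 0,"wy": 0,"wz": 0,"hand": 0.3}
    - {"x": 0,"y": 0,"z": 0.18,"wx": 0,"wy": 0,"wz": 0,"hand": 0.3}
    - {"x": 0,"y": 0,"z": 0.182,"wx": 0,"wy": 0,"wz": 0,"hand": 0.3}

```text
time: 10.6
tool_pos: [0.5672, -0.2444, 0.0188]
tool_rot: [3.141, 0.0, 1.571]
contact_force: [-0.4, -0.8, -1.3]
opening: 0.0434
```

>>> move_arm:
  deltas:
    - {"x": 0,"y": 0,"z": 0.001,"wx": 0,"wy": 0,"wz": 0,"hand": 0.3}
    - {"x": 0,"y": 0,"z": 0.002,"wx": 0,"wy": 0,"wz": 0,"hand": 0.3}
    - {"x": 0,"y": 0,"z": 0.002,"wx": 0,"wy": 0,"wz": 0,"hand": 0.3}

```text
time: 10.98
tool_pos: [0.5671, -0.2448, 0.017]
tool_rot: [3.141, 0.0, 1.571]
contact_force: [0.3, 0.2, -1.1]
opening: 0.0437
```

>>> move_arm:
  deltas:
    - {"x": 0,"y": 0,"z": 0.001,"wx": 0,"wy": 0,"wz": 0,"hand": 0.3}
    - {"x": 0,"y": 0,"z": 0.0015,"wx": 0,"wy": 0,"wz": 0,"hand": 0.3}
    - {"x": 0,"y": 0,"z": 0.0015,"wx": 0,"wy": 0,"wz": 0,"hand": 0.3}

```text
time: 11.35
tool_pos: [0.5671, -0.2449, 0.0159]
tool_rot: [3.141, 0.0, 1.571]
contact_force: [-1.2, 0.2, 4.3]
opening: 0.0434
```

Contact shows as a 4.3 N upward force at the expected height. I'll release with a part opening, then retreat.

>>> move_arm:
  deltas:
    - {"x": 0,"y": 0,"z": 0,"wx": 0,"wy": 0,"wz": 0,"hand": 0.52}
    - {"x": 0,"y": 0,"z": 0,"wx": 0,"wy": 0,"wz": 0,"hand": 0.6}
    - {"x": 0,"y": 0,"z": 0,"wx": 0,"wy": 0,"wz": 0,"hand": 0.66}
    - {"x": 0,"y": 0,"z": 0,"wx": 0,"wy": 0,"wz": 0,"hand": 0.66}

```text
time: 11.85
tool_pos: [0.5669, -0.2447, 0.015]
tool_rot: [-3.141, -0.0, 1.571]
contact_force: [0.2, 0.0, 0.5]
opening: 0.0604
```

>>> move_arm:
  deltas:
    - {"x": 0,"y": 0,"z": -0.01,"wx": 0,"wy": 0,"wz": 0,"hand": 0.66}
    - {"x": 0,"y": 0,"z": -0.04,"wx": 0,"wy": 0,"wz": 0,"hand": 0.66}
    - {"x": 0,"y": 0,"z": -0.09,"wx": 0,"wy": 0,"wz": 0,"hand": 0.66}
    - {"x": 0,"y": 0,"z": -0.14,"wx": 0,"wy": 0,"wz": 0,"hand": 0.66}
    - {"x": -0.05,"y": -0.03,"z": -0.17,"wx": 0,"wy": 0,"wz": 0,"hand": 0.66}
    - {"x": -0.09,"y": -0.06,"z": -0.18,"wx": 0,"wy": 0,"wz": 0,"hand": 0.66}
    - {"x": -0.11,"y": -0.08,"z": -0.18,"wx": 0,"wy": 0,"wz": 0,"hand": 0.66}
    - {"x": -0.11,"y": -0.08,"z": -0.18,"wx": 0,"wy": 0,"wz": 0,"hand": 0.66}

```text
time: 12.85
tool_pos: [0.4857, -0.3563, 0.1961]
tool_rot: [3.141, 0.001, 1.568]
contact_force: [-0.1, 0.2, 0.5]
opening: 0.0605
```

```bash
python3 - <<'E'
from h import *
s=monitor.observe();print(s["time"],s["tool_pos"],s["contact_force"],s["opening"])
cv2.imwrite("pics/s5.png",viewer.read_camera("scene")[:,:,::-1])
E
```

```text
12.85 [ 0.48572373 -0.35629215  0.19609954] [-0.07744074  0.22476862  0.51620964] 0.06053195453111758
```

View pics/s5.png

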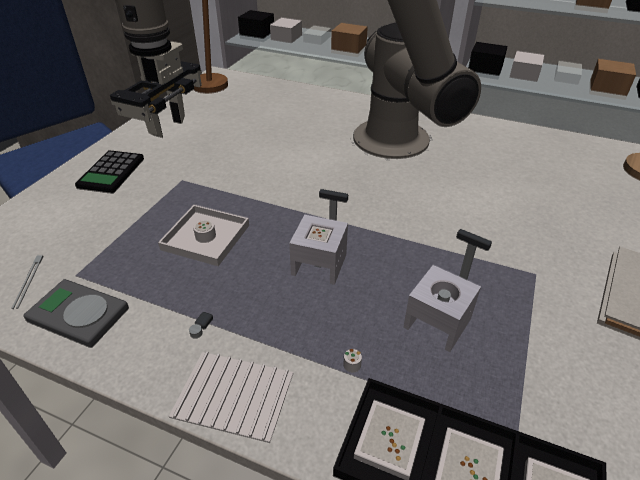

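The jar stands upright in the tray at (204,231). The round nest is empty with its handle up at (473,240), the gem box is still in its nest at (320,234), and the gripper is clear.

```bash
python3 -c "
from cell import robot
print(robot.hand_in())"
```

```text
the job is handed in; nothing more can be done
None
```

The jar is standing upright near the middle of the white tray, and I have handed the job in.

- **Handle:** I lifted it about 26 mm until it reached its stop, where the force rose to 22 N without further movement. It stayed up after release.
- **Jar:** I gripped it at 15 N and lowered it until the tray floor pushed back with about 4 N, then opened the gripper and moved clear.
- **Last check:** the final scene picture shows the jar upright in the tray, the round nest empty with its handle up, and the gem box still in its nest. The gripper was touching nothing, at 12.9 s on the robot's clock.

Two steps did not go as planned:

- **Refused moves:** the first two move calls were rejected because each row must carry all seven keys. Nothing moved.
- **Failed ellipse fit:** the fit on the raised jar caught the block as well. I set it aside and used the jar's position as seen in the picture, which was about 1.5 mm from the earlier estimate.

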